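# Press the three sole pins home, heel to toe

### The job

A shoe sits upside down on the lasting jack with three locating pins standing proud of its sole. With the fingertips, press each pin fully home, gently: first the one on the heel, then the one at the waist, then the one at the toe. Do not pull a pin out or push roughly on the shoe, and leave the hammer, tin, jar and tack box where they are.

Things in the scene. Friction and masses are not known exactly. Their poses are not given: they have to be found in the camera images.
- jack: lasting jack fixed to the work surface: steel foot plate 170 x 170 x 8 mm and a short post carrying a shoe upside down, sole up. It may face any way. Origin at the centre of the plate's underside, z up, x towards the shoe's toe. The pins stand along this x axis at x = -88 (heel), 0 (waist) and +88 mm (toe). A push of over 30 N by the robot on jack, shoe or pins is too rough.
- sole (a point): middle of the sole's face, 140 mm above the work surface, x towards the toe, z up. Brown shoe, tan sole about 275 mm long, 94 mm wide at the ball, 70 at the heel; the dark stacked heel stands 18 mm higher (158 mm). The shoe rides on a spring in the post: firm to about 10 N of downward push, then sinks 1 mm per 3 N (15 mm at most), and comes back up when let go.
- heel_head (a point): centre of the top of the heel pin's head (a flat round steel head, 27 mm across and 6 mm thick, on a thin 7 mm shank). It stands on the dark stacked heel. With the pin fully home this point is 164.5 mm above the work surface; out, it stands up to 16 mm higher. Its z axis points up.
- waist_head (a point): centre of the top of the waist pin's head (a flat round steel head, 27 mm across and 6 mm thick, on a thin 7 mm shank). It stands at the narrow middle of the sole, above the post. With the pin fully home this point is 146.5 mm above the work surface; out, it stands up to 16 mm higher. Its z axis points up.
- toe_head (a point): centre of the top of the toe pin's head (a flat round steel head, 27 mm across and 6 mm thick, on a thin 7 mm shank). It stands on the broad forepart, near the toe. With the pin fully home this point is 146.5 mm above the work surface; out, it stands up to 16 mm higher. Its z axis points up.
- pin_heel (a joint): how far the heel pin is pressed in, m: 0 as drawn out (head 14 mm clear of the surface below it), grows downward, 0.014 = fully home (hard stop, head seated). It starts between -0.002 and 0.003. Stiff: about 3 N of push moves it, and it stays where it is left; it does not spring back. It can be drawn out to -0.006.
- pin_waist (a joint): how far the waist pin is pressed in, m: 0 as drawn out (head 14 mm clear of the surface below it), grows downward, 0.014 = fully home (hard stop, head seated). It starts between -0.002 and 0.003. Stiff: about 3 N of push moves it, and it stays where it is left; it does not spring back. It can be drawn out to -0.006.
- pin_toe (a joint): how far the toe pin is pressed in, m: 0 as drawn out (head 14 mm clear of the surface below it), grows downward, 0.014 = fully home (hard stop, head seated). It starts between -0.002 and 0.003. Stiff: about 3 N of push moves it, and it stays where it is left; it does not spring back. It can be drawn out to -0.006.
- tin: bystander: open round steel tin of small nails, 72 mm across, 42 mm high, loose beside the jack. Origin at the centre of its underside.
- hammer: bystander: hammer with a wooden handle, 270 mm long, lying loose beside the jack. Origin under it, x along the handle towards the head.
- jar: bystander: closed amber cement jar, 68 mm across, 100 mm high, standing loose. Origin at the centre of its underside.
- tack_box: bystander: open cardboard box of tacks, 130 x 200 x 32 mm, loose. Origin at the centre of its underside.

How it is judged (in metres and radians):
On the way, in this order (a step that is already met when the one before it is completed fails the run):
1. the heel pin is pressed home (value of joint pin_heel above 0.011 m), for 0.1 s.
2. the waist pin is pressed home (value of joint pin_waist above 0.011 m), for 0.1 s.
3. the toe pin is pressed home (value of joint pin_toe above 0.011 m), for 0.1 s.
At the end, for the whole second after the job is handed in: All three pins are within 3 mm of fully home (joint values above 0.011), and tin, hammer, jar and tack box are within 20 mm of where they began (value of joint each of pin_heel, pin_waist, pin_toe above 0.011 m and distance of each of tin, hammer, jar, tack_box from where it was at the start of the episode below 0.02 m); the robot touches nothing.
It fails at once if the waist pin is pressed in (beyond 0.006) before the heel pin is home (value of joint pin_waist above 0.006 m and value of joint pin_heel below 0.011 m).
It fails at once if the toe pin is pressed in (beyond 0.006) before the waist pin is home (value of joint pin_toe above 0.006 m and value of joint pin_waist below 0.011 m).
It fails at once if a pin is pulled out or lifted (beyond -0.004) (value of joint any of pin_heel, pin_waist, pin_toe below -0.004 m).
It fails at once if the robot pushes the shoe, its pins or the jack with more than 30 N (contact force between any of the fingers, the arm and jack above 30 N).
It fails at once if a bystander is knocked or carried more than 20 mm from its place (distance of any of tin, hammer, jar, tack_box from where it was at the start of the episode above 0.02 m).
It also fails if it takes over 40 s, if anything falls off the work surface, if the arm or the gripper's body presses on something with over 40 N, if the wrist force passes 120 N, or if a joint passes its speed limit or range.

### The arm

A 6-joint arm with a two-finger parallel gripper is mounted at the origin on the work surface. World frame = base frame: x ahead of the robot, y to its left, z up, the work surface at z = 0. Lengths are in mm, angles in rad, forces in N, time in s.
With the tool pointing down it reaches from about 400 to 925 mm from the base axis. Payload 12.5 kg.
Tool frame: the origin (TCP) lies midway between the tips of the shut fingers; the grasp point (between the pads) lies 19 mm behind it; z points along the fingers, y is the direction in which the jaws open and shut (so a half turn about z gives the same grasp; the last joint's range is limited). The gripper opens to 95 mm and grips with 3 to 60 N. Pads are 20 mm wide; open, the fingers measure 119 mm over their backs; the gripper's body (75 mm by 180 mm) begins 59 mm behind the grasp point.
Start: joints at [-1.416, 0.491, 1.559, -0, 1.092, -0.106], TCP at [161.181, -603.877, 214.661] pointing down, gripper open.
Joint ranges: [-3.1, 3.1], [-0.84, 2.19], [0.05, 2.79], [-1.13, 4.28], [0.06, 2.93], [-2.69, 2.69]. Speed limits (rad/s): [2.22, 2.22, 2.79, 3.14, 3.14, 3.14].

### API

Orientations are given as [roll, pitch, yaw] about the fixed x, y, z axes, in that order (R = Rz(yaw) Ry(pitch) Rx(roll)).
In Python, from cell import env gives the robot as it stands.
- The arm moves only by the tool arm_command, never from a script. Its argument "steps" is a list of rows, each an object of numbers: "dx", "dy", "dz": the shift along the tool's x, y, z as a fraction of full scale; "rx", "ry", "rz": the turn, a rotation vector about the tool's x, y, z as a fraction of full scale; "claw": the gripper command: -1 is fully open, 1 is shut, values between are in proportion. In form: [{"dx": .., "dy": .., "dz": .., "rx": .., "ry": .., "rz": .., "claw": ..}, ...]. A call has 1 to 10 rows; each row shifts and turns the pose as measured when the row begins, along the tool's axes as they then stand; what a row does not reach is not made up. Full scale, the value 1, is 0.8 m for a shift and 90 degrees for a turn. A row lasts 1/8 s, in which the tool goes at most 62.5 mm and 10.7 degrees, less where a joint would pass 70% of its speed; a pose out of reach is approached as far as the arm can. A call with a number of a shift or a turn outside -1 to 1 is refused whole. A call with a gripper value outside its range is refused whole. The fingers move at their own pace and stop on an object; the grip force is fixed at half the most. Time passes only in rows, so rows that do not move let the fingers close. It gives the time, the measured TCP pose, the force and the opening at its end, in the units of the state.
- env.state(): the state, without advancing time (a new reading comes with each control period).
- env.read_camera(name): name is "scene" or "top" or "wrist"; returns (picture, depth): 400x640x3 uint8, red, green, blue; 400x640 float32, mm along the optical axis (not along the pixel's ray), 0 where there is no reading.
- env.get_calibration(name): a dict with "vfov" (degrees; the focal length in pixels is half the picture's height over the tangent of half this angle, whatever the lens; pixels are square), "cx", "cy" (the principal point, pixels), "xyz" and "attitude" of the camera in the world. Camera axes: x right, y up, looking along -z (the intrinsics and any distortion apply to the point x, -y, -z); pixel columns grow to the right and rows downward; lengths in mm; the calibration is good to about 2 mm. A picture is of the moment at which its call begins: read the wrist's pose just before it. get_calibration takes no time and is no camera call; for the wrist camera it gives the pose at the moment of the call.
- env.job_done(): hands the job in, once; it reports no verdict.
The state is a dict: "t": time; "joints": joint angles; "qvel": joint speeds; "tau": joint torques, N m; "eef_pos": TCP position; "tcp_rot": TCP orientation; "ft_force": force on the tool from outside, world axes, zero at the start; "moment": the same for the moment, N m; "opening": opening from 0.0 (shut) to 1.0 (fully open).
Only numpy, scipy, OpenCV 4.12 (cv2) and the standard library are available. Lean on these libraries where they do the work, as an engineer would, in place of code of your own. Each camera call takes 0.05 s, during which the arm holds its last target.

## Working session

There is one attempt and no reset: what is moved stays moved. The work goes in short steps, Python scripts to look and compute and a tool call to move; the robot and the scene stay as the last step left them, time stands still between calls to the robot, and variables do not carry over. Pictures are saved under pics/ and viewed, and the job is handed in when it is done.

Besides the shell and the picture viewer there is one more tool, called after "Emit:" as a command line: name --argument value ..., lists and objects as JSON in quotes. arm_command: Moves the arm, as the interface text tells. Its arguments: {"type":"object","properties":{"steps":{"type":"array","items":{"type":"object","properties":{"dx":{"type":"number"},"dy":{"type":"number"},"dz":{"type":"number"},"rx":{"type":"number"},"ry":{"type":"number"},"rz":{"type":"number"},"claw":{"type":"number"}}}}},"required":["steps"]}

```bash
mkdir -p pics; ls
cat > h.py <<'E'
import numpy as np, cv2
from cell import env
from scipy.spatial.transform import Rotation as R
def K(name):
    c=env.get_calibration(name); return c
def pts(c,depth):
    f=200/np.tan(np.radians(c['vfov'])/2)
    v,u=np.mgrid[0:400,0:640]
    d=depth
    P=np.stack([(u-c['cx'])/f*d,-(v-c['cy'])/f*d,-d],-1)
    Rm=R.from_euler('xyz',c['attitude']).as_matrix()
    return P@Rm.T+np.array(c['xyz'])
E
python3 - <<'E'
from h import *
print(env.state())
for n in ['scene','top','wrist']:
    c=K(n); print(n,c)
    p,d=env.read_camera(n); cv2.imwrite(f'pics/{n}0.png',p[:,:,::-1]); np.savez(f'{n}0.npz',p=p,d=d)
E
```

```text
pics
{'t': 0.0, 'joints': array([-1.41559001e+00,  4.91581224e-01,  1.55948071e+00, -9.62276812e-06,
        1.09166272e+00, -1.05629114e-01]), 'qvel': array([-1.37540253e-05,  2.72491875e-04, -8.90512366e-04, -1.80501861e-03,
        1.24229271e-03, -8.05433637e-04]), 'tau': array([-1.30851407e-03, -6.12651873e+01, -2.58185077e+01,  6.91707619e-02,
        4.82239947e-02, -1.48829340e-04]), 'eef_pos': array([ 161.1432355 , -603.61096421,  214.03751593]), 'tcp_rot': array([-3.14046606e+00, -1.10863501e-04,  2.60839809e-01]), 'ft_force': array([ 0.04434215, -0.92021183, -0.14516741]), 'moment': array([-0.03288139,  0.00689933,  0.01497235]), 'opening': 1.0000364701760471}
scene {'vfov': 56.187153223702715, 'cx': 322.8057810772767, 'cy': 202.101428890705, 'xyz': array([ 991.98731397, -605.2729951 , 1284.3211469 ]), 'attitude': array([ 5.56502346e-01, -4.45056398e-04,  6.33518555e-01])}
top {'vfov': 43.43073352264091, 'cx': 320.8780892236154, 'cy': 196.4335456435361, 'xyz': array([ 355.40335495,  -36.84783677, 1864.80527492]), 'attitude': array([ 0.11794011,  0.01121651, -1.54505352])}
wrist {'vfov': 70.90361239716357, 'cx': 321.97558900637995, 'cy': 199.47134142422018, 'xyz': array([ 235.15324013, -585.17442828,  383.59447491]), 'attitude': array([-2.78551768e-01,  6.04758772e-04, -1.30955404e+00])}
```

View pics/scene0.png

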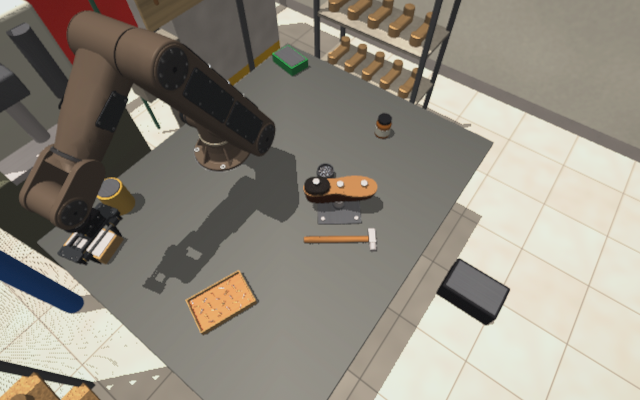

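View pics/top0.png

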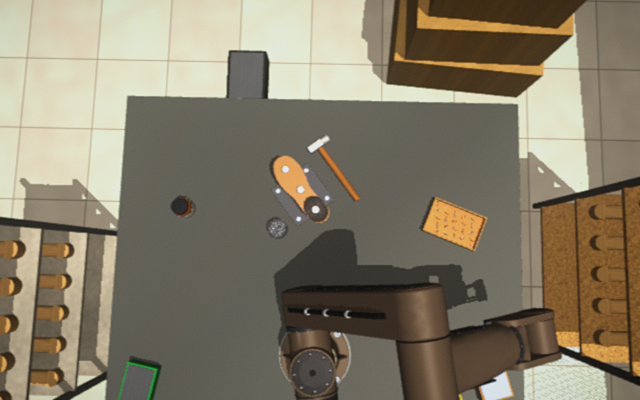

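The scene view shows the pin heads near (316,182) heel, (340,184) waist and (361,184) toe. In the top view they are near (316,209), (300,189) and (285,169). The hammer lies on the robot's right of the shoe and the tin is near the heel on the left.

```bash
cat >> h.py <<'E'
def heads(n,p,d,guess,r=9,thr=None):
    c=K(n); P=pts(c,d); out=[]
    for (u,v) in guess:
        sl=np.s_[v-r:v+r+1,u-r:u+r+1]
        s=p[sl].astype(int); mx=s.max(-1); mn=s.min(-1)
        m=((mn>120)&(mx-mn<50)).astype(np.uint8)
        nl,lab,st,cen=cv2.connectedComponentsWithStats(m)
        if nl<2: out.append(None); continue
        i=1+np.argmax(st[1:,4]); q=P[sl][lab==i]
        out.append((st[i,4],cen[i]+[u-r,v-r],np.median(q,0)))
    return out
def ray(n,uv,z,c=None):
    c=c or K(n); f=200/np.tan(np.radians(c['vfov'])/2)
    Rm=R.from_euler('xyz',c['attitude']).as_matrix()
    D=Rm@np.array([(uv[0]-c['cx'])/f,-(uv[1]-c['cy'])/f,-1]); o=np.array(c['xyz'])
    return o+D*(z-o[2])/D[2]
E
python3 - <<'E'
from h import *
np.set_printoptions(precision=1,suppress=True)
Z=[178,160,160]
for n,g in [('scene',[(316,182),(340,184),(361,184)]),('top',[(316,209),(300,189),(285,169)])]:
    a=np.load(n+'0.npz')
    for h,z in zip(heads(n,a['p'],a['d'],g),Z):
        print(n,h, None if h is None else ray(n,h[1],z))
    x0,y0=(260,130) if n=='scene' else (230,110)
    cv2.imwrite(f'pics/{n}z.png',cv2.resize(a['p'][y0:y0+130,x0:x0+160,::-1],None,fx=4.5,fy=4.5,interpolation=cv2.INTER_NEAREST))
E
```

```text
scene (np.int32(36), array([315.7, 180.6]), array([508.9,   8.8, 175.7])) [510.3   8.  178. ]
scene (np.int32(34), array([339.7, 183.5]), array([580. ,  62. , 156.5])) [580.7  59.6 160. ]
scene (np.int32(34), array([363.7, 182.5]), array([649. , 114.5, 159.6])) [648.8 115.2 160. ]
top (np.int32(50), array([315.3, 209.1]), array([511.5,   5.9, 175. ])) [511.1   4.9 178. ]
top (np.int32(44), array([300. , 189.1]), array([580.9,  59.6, 158.6])) [580.5  59.5 160. ]
top (np.int32(42), array([284.9, 168.8]), array([649.5, 113.2, 159.1])) [649.6 113.7 160. ]
```

View pics/topz.png

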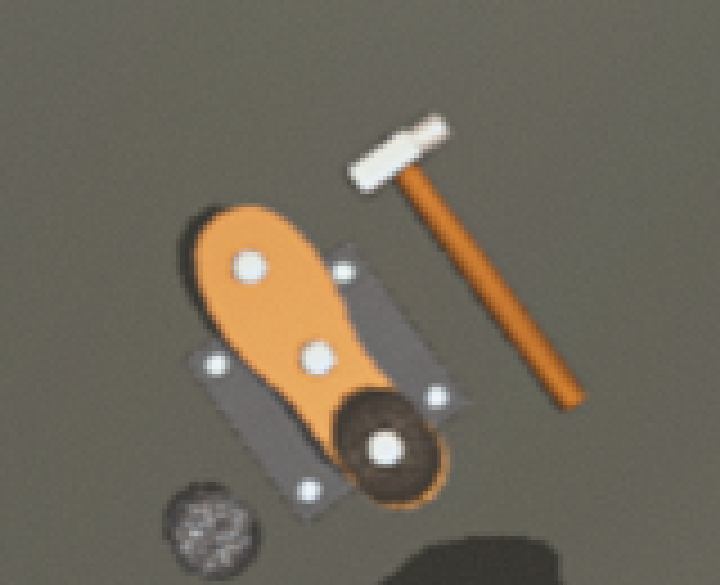

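View pics/scenez.png

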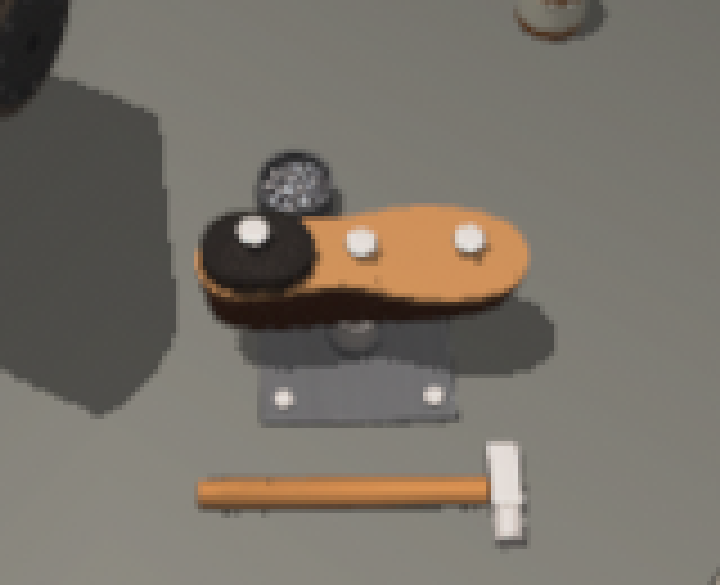

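Emit:
arm_command --steps '[{"dz": -0.06,"claw": 1},{"dx": 0.053,"dy": -0.053,"claw": 1},{"dx": 0.053,"dy": -0.053,"claw": 1},{"dx": 0.053,"dy": -0.053,"claw": 1},{"dx": 0.053,"dy": -0.053,"claw": 1},{"dx": 0.053,"dy": -0.053,"claw": 1},{"dx": 0.053,"dy": -0.053,"claw": 1},{"dx": 0.053,"dy": -0.053,"claw": 1}]'

```text
$.steps[0]: bad value
```

Emit:
arm_command --steps '[{"dx": 0,"dy": 0,"dz": -0.06,"rx": 0,"ry": 0,"rz": 0,"claw": 1},{"dx": 0.053,"dy": -0.053,"dz": 0,"rx": 0,"ry": 0,"rz": 0,"claw": 1},{"dx": 0.053,"dy": -0.053,"dz": 0,"rx": 0,"ry": 0,"rz": 0,"claw": 1},{"dx": 0.053,"dy": -0.053,"dz": 0,"rx": 0,"ry": 0,"rz": 0,"claw": 1},{"dx": 0.053,"dy": -0.053,"dz": 0,"rx": 0,"ry": 0,"rz": 0,"claw": 1},{"dx": 0.053,"dy": -0.053,"dz": 0,"rx": 0,"ry": 0,"rz": 0,"claw": 1},{"dx": 0.053,"dy": -0.053,"dz": 0,"rx": 0,"ry": 0,"rz": 0,"claw": 1}]'

```text
t: 1.02
eef_pos: [344.3, -286.0, 262.4]
tcp_rot: [-3.139, -0.001, 0.254]
ft_force: [0.8, -1.3, -0.4]
opening: 0.318
```

Emit:
arm_command --steps '[{"dx": 0.053,"dy": -0.053,"dz": 0,"rx": 0,"ry": 0,"rz": 0,"claw": 1},{"dx": 0.053,"dy": -0.053,"dz": 0,"rx": 0,"ry": 0,"rz": 0,"claw": 1},{"dx": 0.053,"dy": -0.053,"dz": 0,"rx": 0,"ry": 0,"rz": 0,"claw": 1},{"dx": 0.053,"dy": -0.053,"dz": 0,"rx": 0,"ry": 0,"rz": 0,"claw": 1},{"dx": 0.045,"dy": -0.045,"dz": 0,"rx": 0,"ry": 0,"rz": 0,"claw": 1},{"dx": 0,"dy": 0,"dz": 0,"rx": 0,"ry": 0,"rz": 0,"claw": 1}]'

```text
t: 1.78
eef_pos: [495.9, -23.1, 263.3]
tcp_rot: [-3.14, -0.002, 0.258]
ft_force: [-1.8, -0.9, -0.2]
opening: 0.007
```

Run:
```python
from h import *
np.set_printoptions(precision=2,suppress=True)
c=K('wrist');p,d=env.read_camera('wrist'); cv2.imwrite('pics/w1.png',p[:,:,::-1]); np.savez('w1.npz',p=p,d=d)
s=env.state();print(s['t'],s['eef_pos'],s['tcp_rot'],s['ft_force'],s['opening'])
P=pts(c,d); s=p.astype(int); m=((s.min(-1)>110)&(s.max(-1)-s.min(-1)<50)&(P[:,:,2]>135)&(P[:,:,2]<190)).astype(np.uint8)
n,l,st,ce=cv2.connectedComponentsWithStats(m)
for i in range(1,n):
    if st[i,4]>80: print(st[i],ce[i],np.median(P[l==i],0), ray('wrist',ce[i],np.median(P[l==i][:,2]),c))
```

```text
1.825 [495.24 -24.3  263.23] [-3.14 -0.    0.26] [-0.39 -1.    0.33] 0.005470742243104682
[200   0  24   7 129] [211.64   2.49] [637.94 110.55 157.7 ] [638.22 110.53 157.7 ]
[244  77  28  29 610] [257.5   90.99] [578.97  59.26 156.91] [578.99  59.28 156.91]
[315 141  14  19 149] [321.5  151.73] [539.86 -11.64 157.27] [540.5  -11.85 157.27]
[ 272  167   64   50 1795] [306.46 191.19] [501.19  -7.01 157.81] [498.46  -7.25 157.81]
```

View pics/w1.png

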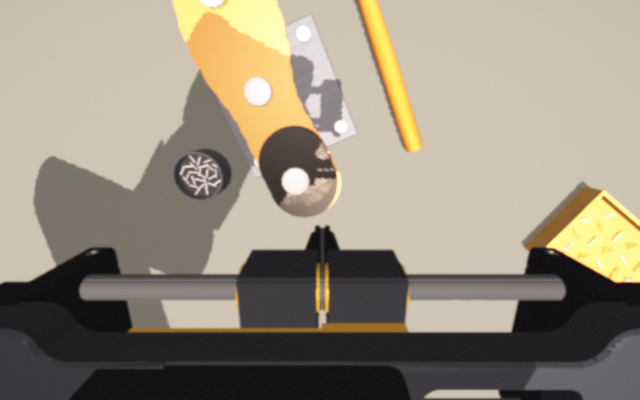

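The wrist view shows the heel head at (295,181), the waist head at (257,91) and the closed fingertips at about (322,235). I'll check the heel by ray.

Run:
```python
from h import *
np.set_printoptions(precision=2,suppress=True)
a=np.load('w1.npz');c=K('wrist');P=pts(c,a['d'])
print(np.median(P[177:186,291:300].reshape(-1,3),0), ray('wrist',(295,181),177,c))
s=env.state(); print(s['eef_pos'])
Rt=R.from_euler('xyz',s['tcp_rot']).as_matrix()
print(Rt.T@(np.array([511,6,200])-s['eef_pos'])/800)
```

```text
[509.37   4.34 176.3 ] [509.52   4.32 177.  ]
[495.24 -24.3  263.23]
[ 0.03 -0.03  0.08]
```

Emit:
arm_command --steps '[{"dx": 0.028,"dy": -0.031,"dz": 0,"rx": 0,"ry": 0,"rz": 0,"claw": 1},{"dx": 0,"dy": 0,"dz": 0.06,"rx": 0,"ry": 0,"rz": 0,"claw": 1},{"dx": 0,"dy": 0,"dz": 0.02,"rx": 0,"ry": 0,"rz": 0,"claw": 1},{"dx": 0,"dy": 0,"dz": 0,"rx": 0,"ry": 0,"rz": 0,"claw": 1}]'

```text
t: 2.33
eef_pos: [509.7, 2.1, 198.0]
tcp_rot: [-3.141, -0.001, 0.253]
ft_force: [-0.0, 0.6, -0.4]
opening: 0.003
```

Emit:
arm_command --steps '[{"dx": 0.002,"dy": -0.004,"dz": 0.01,"rx": 0,"ry": 0,"rz": 0,"claw": 1},{"dx": 0,"dy": 0,"dz": 0.01,"rx": 0,"ry": 0,"rz": 0,"claw": 1},{"dx": 0,"dy": 0,"dz": 0.005,"rx": 0,"ry": 0,"rz": 0,"claw": 1}]'

```text
t: 2.7
eef_pos: [510.8, 4.4, 178.6]
tcp_rot: [-3.142, -0.004, 0.251]
ft_force: [0.7, -0.2, 0.8]
opening: 0.006
```

Run:
```python
from h import *
s=env.state();print(s['eef_pos'],s['ft_force'])
p,d=env.read_camera('scene'); cv2.imwrite('pics/s2.png',cv2.resize(p[100:240,230:420,::-1],None,fx=4,fy=4))
p,d=env.read_camera('wrist'); cv2.imwrite('pics/w2.png',p[:,:,::-1])
```

```text
[510.75153294   4.43014585 178.59972226] [ 0.66028524 -0.21034342  0.7859107 ]
```

View pics/w2.png

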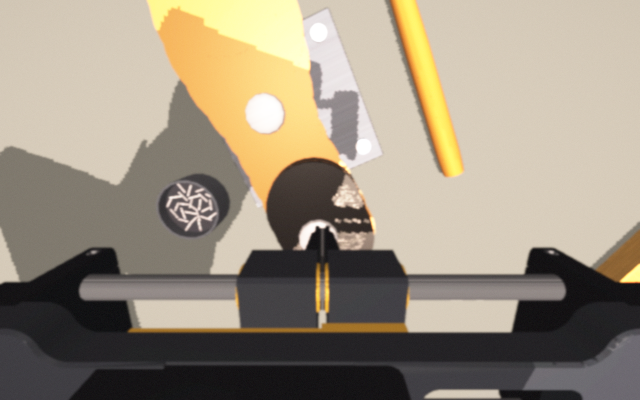

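View pics/s2.png

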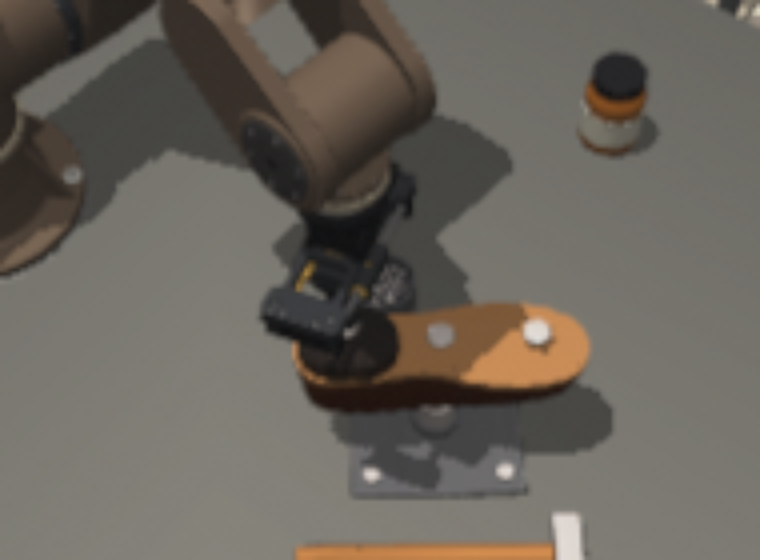

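The fingertips sit over the heel head at (318,235) in the wrist view. I'll press.

Emit:
arm_command --steps '[{"dx": 0,"dy": 0,"dz": 0.005,"rx": 0,"ry": 0,"rz": 0,"claw": 1},{"dx": 0,"dy": 0,"dz": 0.004,"rx": 0,"ry": 0,"rz": 0,"claw": 1}]'

```text
t: 3.05
eef_pos: [511.0, 4.5, 171.7]
tcp_rot: [3.141, -0.004, 0.252]
ft_force: [-1.1, -0.6, 4.4]
opening: 0.006
```

Emit:
arm_command --steps '[{"dx": 0,"dy": 0,"dz": 0.004,"rx": 0,"ry": 0,"rz": 0,"claw": 1},{"dx": 0,"dy": 0,"dz": 0.004,"rx": 0,"ry": 0,"rz": 0,"claw": 1}]'

```text
t: 3.3
eef_pos: [511.0, 4.5, 165.1]
tcp_rot: [3.141, -0.005, 0.252]
ft_force: [-0.8, -0.2, 2.8]
opening: 0.005
```

Emit:
arm_command --steps '[{"dx": 0,"dy": 0,"dz": 0.003,"rx": 0,"ry": 0,"rz": 0,"claw": 1}]'

```text
t: 3.42
eef_pos: [511.1, 4.5, 163.1]
tcp_rot: [3.141, -0.005, 0.252]
ft_force: [-5.6, -0.0, 15.9]
opening: 0.003
```

Emit:
arm_command --steps '[{"dx": 0,"dy": 0,"dz": -0.01,"rx": 0,"ry": 0,"rz": 0,"claw": 1},{"dx": 0,"dy": 0,"dz": -0.025,"rx": 0,"ry": 0,"rz": 0,"claw": 1},{"dx": 0.051,"dy": -0.023,"dz": 0,"rx": 0,"ry": 0,"rz": 0,"claw": 1},{"dx": 0.051,"dy": -0.023,"dz": 0,"rx": 0,"ry": 0,"rz": 0,"claw": 1},{"dx": 0,"dy": 0,"dz": 0,"rx": 0,"ry": 0,"rz": 0,"claw": 1}]'

```text
t: 4.05
eef_pos: [582.9, 61.8, 192.3]
tcp_rot: [3.141, -0.005, 0.25]
ft_force: [0.1, 0.3, 0.8]
opening: 0.006
```

Run:
```python
from h import *
np.set_printoptions(precision=1,suppress=True)
p,d=env.read_camera('scene'); cv2.imwrite('pics/s3.png',cv2.resize(p[100:240,230:420,::-1],None,fx=4,fy=4))
for h in heads('scene',p,d,[(316,183),(361,184)]): print(h, h is not None and ray('scene',h[1],164.5))
p,d=env.read_camera('wrist'); cv2.imwrite('pics/w3.png',p[:,:,::-1])
s=env.state();print(s['eef_pos'],s['ft_force'])
```

```text
(np.int32(35), array([315.8, 182.6]), array([508.8,   9.7, 163. ])) [509.8   8.8 164.5]
(np.int32(18), array([363.9, 182.6]), array([649.6, 115.9, 159.5])) [650.9 112.5 164.5]
[581.1  60.5 192.2] [-0.7 -0.2  0.7]
```

View pics/w3.png

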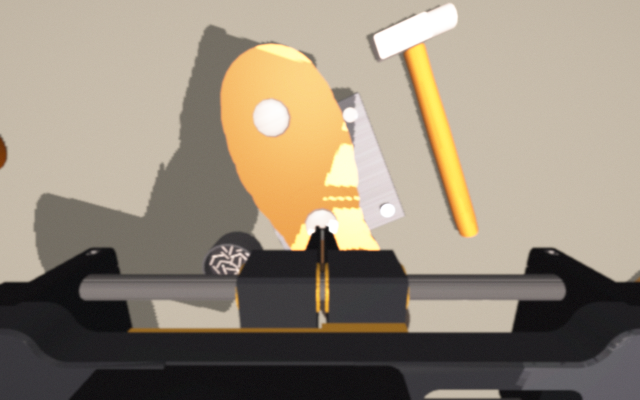

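View pics/s3.png

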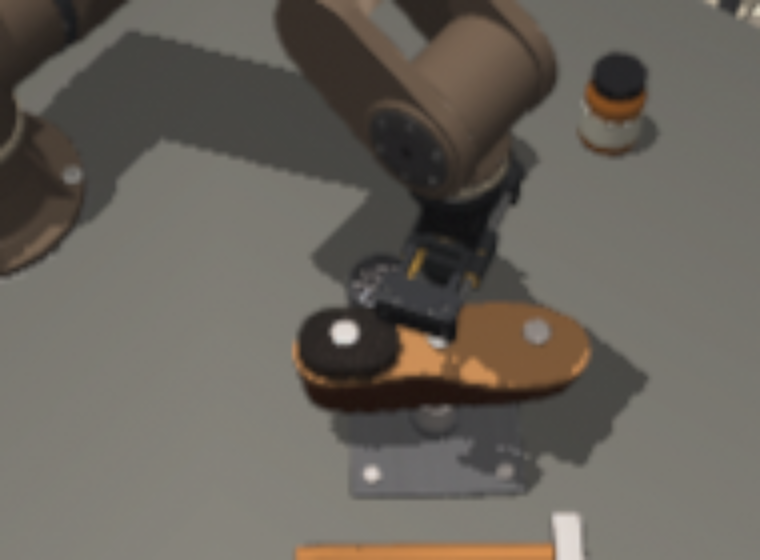

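The heel head now reads 163 mm, down from 175.7, so it is seated. The waist head at (321,222) is under the fingertips in the wrist view.

Emit:
arm_command --steps '[{"dx": -0.001,"dy": 0,"dz": 0.025,"rx": 0,"ry": 0,"rz": 0,"claw": 1},{"dx": 0,"dy": 0,"dz": 0.006,"rx": 0,"ry": 0,"rz": 0,"claw": 1},{"dx": 0,"dy": 0,"dz": 0.005,"rx": 0,"ry": 0,"rz": 0,"claw": 1},{"dx": 0,"dy": 0,"dz": 0.004,"rx": 0,"ry": 0,"rz": 0,"claw": 1}]'

```text
t: 4.65
eef_pos: [578.9, 58.5, 160.6]
tcp_rot: [3.141, -0.004, 0.247]
ft_force: [0.0, 0.3, -0.7]
opening: 0.005
```

Emit:
arm_command --steps '[{"dx": 0.002,"dy": -0.001,"dz": 0.002,"rx": 0,"ry": 0,"rz": 0,"claw": 1},{"dx": 0,"dy": 0,"dz": 0.005,"rx": 0,"ry": 0,"rz": 0,"claw": 1},{"dx": 0,"dy": 0,"dz": 0.004,"rx": 0,"ry": 0,"rz": 0,"claw": 1}]'

```text
t: 5.03
eef_pos: [580.8, 59.6, 152.4]
tcp_rot: [3.141, -0.006, 0.247]
ft_force: [-0.9, -0.6, 2.9]
opening: 0.003
```

Emit:
arm_command --steps '[{"dx": 0,"dy": 0,"dz": 0.004,"rx": 0,"ry": 0,"rz": 0,"claw": 1},{"dx": 0,"dy": 0,"dz": 0.003,"rx": 0,"ry": 0,"rz": 0,"claw": 1}]'

```text
t: 5.28
eef_pos: [580.8, 59.6, 146.6]
tcp_rot: [3.14, -0.006, 0.248]
ft_force: [-1.9, -1.5, 11.8]
opening: 0.006
```

Emit:
arm_command --steps '[{"dx": 0,"dy": 0,"dz": -0.01,"rx": 0,"ry": 0,"rz": 0,"claw": 1},{"dx": 0,"dy": 0,"dz": -0.025,"rx": 0,"ry": 0,"rz": 0,"claw": 1},{"dx": 0.05,"dy": -0.022,"dz": 0,"rx": 0,"ry": 0,"rz": 0,"claw": 1},{"dx": 0.05,"dy": -0.022,"dz": 0,"rx": 0,"ry": 0,"rz": 0,"claw": 1},{"dx": 0,"dy": 0,"dz": 0,"rx": 0,"ry": 0,"rz": 0,"claw": 1}]'

```text
t: 5.9
eef_pos: [651.5, 114.6, 177.2]
tcp_rot: [3.141, -0.007, 0.246]
ft_force: [-0.7, 0.4, -0.9]
opening: 0.005
```

Run:
```python
from h import *
np.set_printoptions(precision=1,suppress=True)
p,d=env.read_camera('scene'); cv2.imwrite('pics/s4.png',cv2.resize(p[100:240,230:420,::-1],None,fx=4,fy=4))
for h in heads('scene',p,d,[(316,183),(340,186)]): print(h)
p,d=env.read_camera('wrist'); cv2.imwrite('pics/w4.png',p[:,:,::-1])
s=env.state();print(s['eef_pos'],s['ft_force'])
```

```text
(np.int32(35), array([315.8, 182.6]), array([511.1,   7.8, 163.9]))
(np.int32(32), array([339.7, 185.3]), array([580.4,  61.6, 145.4]))
[649.8 113.2 177.1] [-0.2  0.5  0.2]
```

View pics/w4.png

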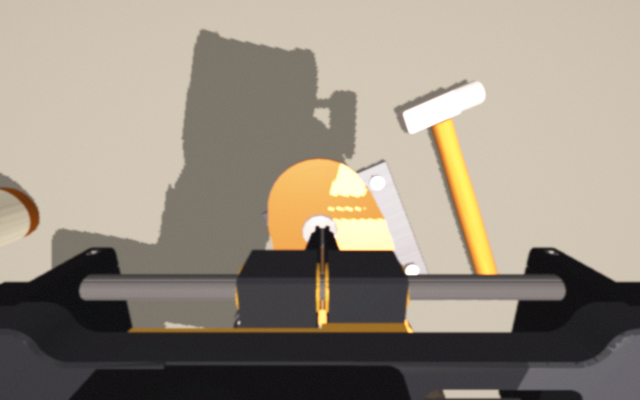

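View pics/s4.png

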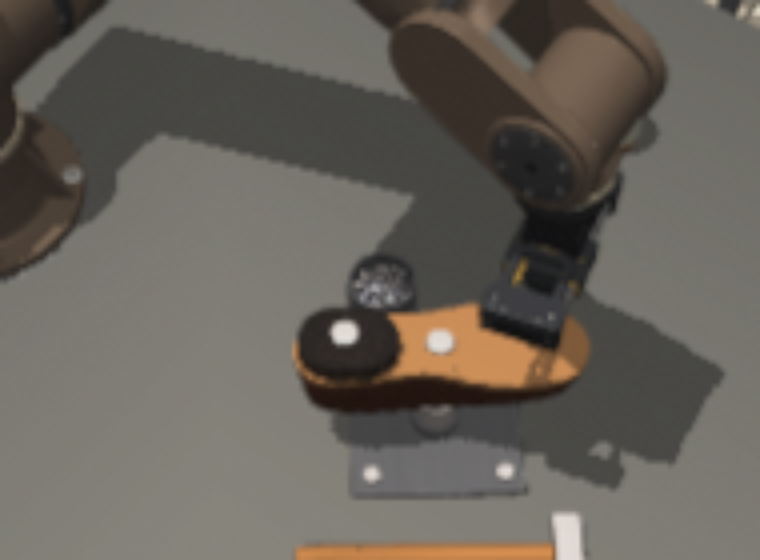

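The waist head now reads 145.4 mm, so it is seated too. The toe head, at (320,228) in the wrist view, is under the fingertips.

Emit:
arm_command --steps '[{"dx": 0,"dy": 0,"dz": 0.01,"rx": 0,"ry": 0,"rz": 0,"claw": 1},{"dx": 0,"dy": 0,"dz": 0.006,"rx": 0,"ry": 0,"rz": 0,"claw": 1},{"dx": 0,"dy": 0,"dz": 0.004,"rx": 0,"ry": 0,"rz": 0,"claw": 1}]'

```text
t: 6.38
eef_pos: [648.6, 111.7, 160.5]
tcp_rot: [3.141, -0.004, 0.244]
ft_force: [-0.2, -1.1, -0.2]
opening: 0.004
```

Emit:
arm_command --steps '[{"dx": 0.002,"dy": -0.002,"dz": 0.001,"rx": 0,"ry": 0,"rz": 0,"claw": 1},{"dx": 0,"dy": 0,"dz": 0.005,"rx": 0,"ry": 0,"rz": 0,"claw": 1},{"dx": 0,"dy": 0,"dz": 0.005,"rx": 0,"ry": 0,"rz": 0,"claw": 1}]'

```text
t: 6.75
eef_pos: [649.8, 113.5, 152.0]
tcp_rot: [3.14, -0.005, 0.244]
ft_force: [-1.4, -0.4, 3.0]
opening: 0.008
```

Emit:
arm_command --steps '[{"dx": 0,"dy": 0,"dz": 0.004,"rx": 0,"ry": 0,"rz": 0,"claw": 1},{"dx": 0,"dy": 0,"dz": 0.003,"rx": 0,"ry": 0,"rz": 0,"claw": 1}]'

```text
t: 7.0
eef_pos: [649.8, 113.5, 146.2]
tcp_rot: [3.14, -0.005, 0.244]
ft_force: [-4.7, 0.1, 12.4]
opening: 0.005
```

Emit:
arm_command --steps '[{"dx": 0,"dy": 0,"dz": -0.01,"rx": 0,"ry": 0,"rz": 0,"claw": 1},{"dx": 0,"dy": 0,"dz": -0.06,"rx": 0,"ry": 0,"rz": 0,"claw": 1},{"dx": 0,"dy": 0,"dz": -0.07,"rx": 0,"ry": 0,"rz": 0,"claw": 1},{"dx": -0.06,"dy": 0,"dz": -0.03,"rx": 0,"ry": 0,"rz": 0,"claw": 1},{"dx": -0.07,"dy": 0,"dz": 0,"rx": 0,"ry": 0,"rz": 0,"claw": 1},{"dx": -0.07,"dy": 0,"dz": 0,"rx": 0,"ry": 0,"rz": 0,"claw": 1},{"dx": 0,"dy": 0,"dz": 0,"rx": 0,"ry": 0,"rz": 0,"claw": 1}]'

```text
t: 7.88
eef_pos: [489.7, 74.1, 285.7]
tcp_rot: [3.14, -0.006, 0.244]
ft_force: [1.4, 0.1, 0.5]
opening: 0.008
```

Run:
```python
from h import *
np.set_printoptions(precision=1,suppress=True)
p,d=env.read_camera('scene'); cv2.imwrite('pics/s5.png',p[:,:,::-1])
for h in heads('scene',p,d,[(316,183),(340,186),(364,185)]): print(h)
a=np.load('scene0.npz')
def ce(p,b):
    x0,y0,x1,y1=b
    return p[y0:y1,x0:x1].astype(int)
for nm,b in dict(hammer=(300,228,380,255),jar=(370,110,397,140),box=(180,268,262,335),tin=(316,162,336,176)).items():
    print(nm,np.abs(ce(p,b)-ce(a['p'],b)).mean())
s=env.state();print(s['t'],s['eef_pos'],s['ft_force'])
```

```text
(np.int32(35), array([315.8, 182.6]), array([509.2,   9.1, 163.5]))
(np.int32(24), array([339.8, 185. ]), array([579.5,  62. , 145. ]))
(np.int32(34), array([363.3, 184.5]), array([648.2, 115.4, 146.2]))
hammer 4.394444444444445
jar 3.0979423868312757
box 6.332423249605631
tin 24.795238095238094
7.925 [491.6  74.3 285.8] [0.5 0.1 0.6]
```

View pics/s5.png

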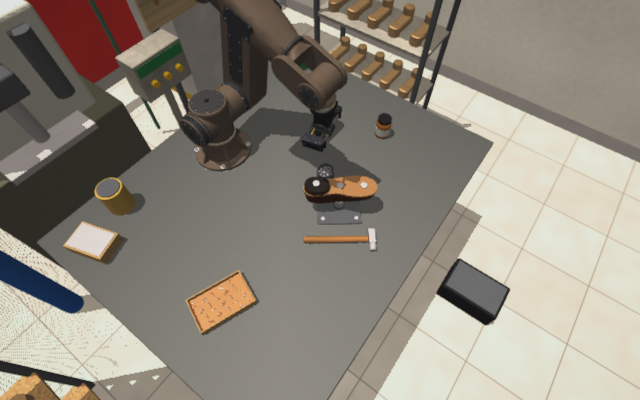

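All three heads read seated (163.5, 145.0 and 146.2 mm). The bystanders are where they were; the tin at (325,171) only has its lighting changed by the arm's shadow. The arm is clear, so I'll hand in.

```bash
python3 -c "
from cell import env
print(env.job_done())"
```

```text
the job is handed in; nothing more can be done
None
```

I pressed all three pins home with the shut fingertips, in the order heel, waist, toe, and handed the job in at about 8 s. It gave no verdict.

| Pin | Upward force on the tool at the last press (N) | Fully home (mm) | Head height in the last scene view (mm) |
|---|---|---|---|
| Heel | 15.9 | 164.5 | 163.5 |
| Waist | 11.8 | 146.5 | 145.0 |
| Toe | 12.4 | 146.5 | 146.2 |

- **Force:** these are readings at the end of each move call. None came near the 30 N limit, but I did not see the force between readings.
- **Head heights:** they read up to 1.5 mm low, which is within the camera's calibration error of about 2 mm.
- **Bystanders:** the hammer, jar and tack box showed almost no change between the first and last scene pictures. The tin's patch did change, which I put down to the arm's shadow. By eye it is still in its place, but I did not measure its position.
- **Arm:** it ended well clear at about 286 mm height, with about zero force on the tool.

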